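# Clamp the carved tray and press its end rail home

## Robot

A 7-joint arm with a two-finger parallel gripper is mounted at the origin on the work surface. World frame = base frame: x ahead of the robot, y to its left, z up, the work surface at z = 0. Lengths are in mm, angles in rad, forces in N, time in s.
With the tool pointing down it reaches from about 400 to 875 mm from the base axis. Payload 4.4 kg.
Tool frame: the origin (TCP) lies midway between the tips of the shut fingers; the grasp point (between the pads) lies 19 mm behind it (ctrl.grip_point_offset is the distance from the TCP to the grasp point, in mm); z points along the fingers, y is the line along which they close (so a half turn about z gives the same grasp; the last joint's range is limited). The gripper opens to 85 mm and grips with 20 to 120 N. Pads are 22 mm wide; open, the fingers measure 114 mm over their backs; the gripper's body (76 mm by 85 mm) begins 54 mm behind the grasp point. The pads swing forward as they close: fully open they stand 13 mm farther back than shut.
Start: joints at [1.042, 0.628, 0.038, 1.517, -0.027, 0.996, -0.02], TCP at [290.224, -581.625, 231.313] pointing down, gripper open.
Joint ranges: [-3.06, 3.06], [-0.37, 2.12], [-1.25, 1.32], [0.18, 2.47], [-1.1, 4.24], [0.23, 1.98], [-2.94, 2.94]. Speed limits (rad/s): [2.57, 2.57, 3.14, 3.14, 3.14, 3.14, 3.14].

## Interface

Orientations are given as [roll, pitch, yaw] about the fixed x, y, z axes, in that order (R = Rz(yaw) Ry(pitch) Rx(roll)).
In Python, from cell import ctrl gives the robot as it stands.
- The arm moves only by the tool inch_along, called after "Call:" as a command line: name --argument value ..., lists and objects as JSON in quotes. Schema: {"type":"object","properties":{"offsets":{"type":"string"},"only":{"type":"string"},"quiet":{"type":"boolean"},"lines":{"type":"string"}},"required":["offsets"],"additionalProperties":false}. offsets is a string of 1 to 12 rows, parted by semicolons, with the numbers parted by spaces; each row has 7 numbers: dx, dy, dz in mm, then a rotation vector rx, ry, rz in rad, then the finger opening in mm; each row shifts and turns the commanded pose from where the row before left it, along the tool's axes as they then stand; what a row does not reach is not made up. A row lasts 1/10 s, in which the tool goes at most 50 mm and 0.15 rad, less where a joint would pass 70% of its speed; a pose out of reach is approached as far as the arm can. The fingers move at their own pace and stop on an object; the grip force is fixed at half the most. Time passes only in rows, so rows that do not move let the fingers close. The tool returns the time, the measured TCP pose, the force, the opening and the grip force at its end. only (a regular expression) keeps the lines of the reply that match it, lines (a string "A,B") keeps lines A to B, and quiet returns only ok. Input that does not fit is refused with a message, and nothing moves.
- ctrl.read_state(): the state, without advancing time (a new reading comes with each control period).
- ctrl.get_image(name): name is "side" or "top" or "wrist"; returns the picture (384x512x3 uint8, blue, green, red); there is no depth.
- ctrl.calibration(name): a dict with "fx", "fy", "cx", "cy" (pixels), "rvec" (rotation vector, rad) and "tvec" (3), from world to camera coordinates, as OpenCV has them; the wrist camera has in their place "hand_eye" (4x4, takes a point from camera to tool coordinates, whose origin is the TCP and whose axes are the flange's). Camera axes: x right, y down, z forward; pixel columns grow to the right and rows downward; lengths in mm; the calibration is good to about 2 mm. A picture is of the moment at which its call begins: read the wrist's pose just before it. calibration takes no time and is no camera call.
- ctrl.finish_job(): hands the job in; it is judged then, once.
The state is a dict: "clock": time; "qpos": joint angles; "qd": joint speeds; "tau": joint torques, N m; "eef_pos": TCP position; "tool_rot": TCP orientation; "force": force on the tool from outside, world axes, zero at the start; "torque": the same for the moment, N m; "width": finger opening in mm; "gripper_force": force on a finger pad.
Only numpy, scipy, OpenCV 4.12 (cv2) and the standard library are available. Lean on these libraries where they do the work, as an engineer would, in place of code of your own. Each camera call takes 0.05 s, during which the arm holds its last target. There are 200 camera calls.

## Task

In the plywood holding board, slide the clamp jaw shut until it grips the carved tray firmly against the fence, and leave it shut. Then take the loose end rail and push its tongue into the groove under the lip of the tray's open end, until the rail is fully home with no gap and its ends are level with the tray's sides. Finish with your hand still pressing the rail firmly home, ready for pinning - do not let go and do not ram it - and leave the hammer, pins, gouges and the rest of the bench undisturbed.

Things in the scene. Friction and masses are not known exactly. Their poses are not given: they have to be found in the camera images.
- board: plywood holding board fixed to the bench, 18 mm thick; x (ahead) -150 to 150, y (left) -130 to 200 mm from its origin, which lies on its underside. On its top: the end stop (near face x 115, 26 mm high), the fence on the right (inner face y -80), the clamp jaw on a flush track at x 30; its near part (x -150 to -40) is clear except for the pin tin at its left end
- fence: fixed wooden fence on the board, 130 (x) x 28 (y) x 26 mm high, to the right (-y) of the tray, axes as the board's; origin at the centre of its underside, on the board's top; its inner face, towards the tray, is 14 mm to +y of the origin
- jaw: aluminium sliding jaw of the clamp, faced with cork; axes as the board's; origin on the cork contact face (the -y side, towards the tray), mid-length, on the board's top. 70 (x) x 50 mm (y 0 to 50), 12 high, 30 mm at the face. Slides only along the board's y, stiffly (5 N), and stays where left; meets a tray lying against the fence at board y 80; 10 N beyond friction makes it grip
- jaw_knob (a point): centre of the black round knob on the jaw: 26 mm in diameter, 73 mm above the bench, 32 mm behind (+y of) the cork face; the full-width part reaches 11 mm below and above, the top is 17 mm above this point. It can be pinched from above or pushed
- tray: carved oak tray, loose on the board, about 0.4 kg: an oak panel 130 (x) x 160 (y) x 20 mm, 3 mm of carving on top, a dark end rail 48 mm high already fitted at its far end (x 65 to 83). Origin: centre of the panel's underside; axes about as the board's, x away from the open end. It starts 2 to 8 mm from the fence, up to 4 mm from the end stop
- groove (a point): middle of the mouth of the groove in the tray's near end face (at x = -65 mm, z = 10 mm of the tray). The groove runs the full width along y, is 9 mm high (z 5.5 to 14.5) and 10 mm deep (towards +x), under a lip 5.5 mm thick
- rail: the loose end rail, dark wood, about 0.1 kg, standing on its foot on the bench: 18 mm thick (x), 160 long (y), 48 high in the middle 104 mm, 36 at the ends; origin at the centre of its underside; tongue along its +x face. Home: on the holding board, axes as the tray's, +x face on the tray's near face, origin at tray x -74, y 0, z 0. Gripped above z 22 mm the fingers clear the tray
- tongue (a point): middle of the tip of the rail's paler tongue: rail x +17, y 0, z 10 mm. The tongue is 8 mm deep (x 9 to 17), 6 mm thick (z 7 to 13), 156 mm long; with the rail standing on the holding board it has 1.5 mm of room above and below in the groove; when home this point is 8 mm inside the groove; a push of about 10 N holds it firmly
- pin_hammer: small hammer lying on the bench, 240 mm long; leave alone
- pin_tin: small tin of pins with a green lid, 47 x 36 x 17 mm, on the left end of the holding board's apron; leave alone
- side_rail: plain dark rail without a tongue, 18 x 240 x 48 mm high, standing on the bench: a part for later; leave alone
- gouge_a: carving gouge with wooden handle, 245 mm long, lying at the far side; leave alone
- gouge_b: carving gouge, 245 mm long, lying on the left; leave alone
- gouge_c: carving gouge, 245 mm long, lying at the near right; leave alone
- stone: grey sharpening stone in a dark wooden base, 200 x 66 x 34 mm, on the left; leave alone

How it is judged:
By the outcome, as a careful person would: the job done as asked, in the order asked, and still so for the second after the job is handed in, while the arm keeps its last pose, push and grip.
It also fails if it takes over 64 s, if anything falls off the work surface, if the arm or the gripper's body presses on something with over 40 N, if the wrist force passes 120 N, or if a joint passes its speed limit or range.

## Working session

There is one attempt and no reset: what is moved stays moved. The work goes in short steps, Python scripts to look and compute and a tool call to move; the robot and the scene stay as the last step left them, time stands still between calls to the robot, and variables do not carry over. Pictures are saved under pics/ and viewed, at most 10 in all, crops included, and the job is handed in when it is done.

```bash
ls; mkdir -p pics
```

Run:
```python
from cell import ctrl
import cv2
for n in("top","side"):
    cv2.imwrite(f"pics/{n}0.png",ctrl.get_image(n)); print(n,ctrl.calibration(n))
print(ctrl.calibration("wrist")); print(ctrl.read_state(), ctrl.grip_point_offset)
```

```text
cell.py
pics
top {'fx': 467.98044399289194, 'fy': 467.98044399289194, 'cx': 257.5613898269467, 'cy': 188.54471314350275, 'rvec': array([ 2.1584244 , -2.1094816 ,  0.20204165]), 'tvec': array([  24.98324003,  557.84125878, 1583.72724037])}
side {'fx': 349.28284729453503, 'fy': 349.28284729453503, 'cx': 257.221654640568, 'cy': 192.32748182115583, 'rvec': array([ 0.52488131, -2.70154079,  1.17025953]), 'tvec': array([ 561.37457914,  153.43713158, 1066.21711993])}
{'fx': 324.6374608724875, 'fy': 324.6374608724875, 'cx': 253.70872731147358, 'cy': 194.800779416429, 'hand_eye': array([[-1.94254192e-04, -9.62590384e-01, -2.70960724e-01,
         6.87714304e+01],
       [ 9.99998869e-01,  2.17100119e-04, -1.48815833e-03,
         1.26634676e+00],
       [ 1.49131250e-03, -2.70960707e-01,  9.62589254e-01,
        -1.42508388e+02],
       [ 0.00000000e+00,  0.00000000e+00,  0.00000000e+00,
         1.00000000e+00]])}
{'clock': 0.1, 'qpos': array([ 1.04219555,  0.62925511,  0.03842512,  1.51824292, -0.02703371,
        0.99631333, -0.01999947]), 'qd': array([-0.00095491, -0.00297494,  0.00092182, -0.00377879, -0.00022259,
       -0.00017813, -0.00060282]), 'tau': array([ 3.66583321e-03, -5.64516163e+01,  1.23093780e+00, -1.93967897e+01,
        1.13694239e-02,  5.48300755e-03,  5.35079334e-05]), 'eef_pos': array([ 289.99710399, -581.10649628,  230.48775036]), 'tool_rot': array([-3.13989061e+00, -2.30178784e-05,  4.62799408e-01]), 'force': array([ 0.57723241,  0.56475839, -0.09054178]), 'torque': array([ 0.0195052 , -0.00122958,  0.00060779]), 'gripper_force': 0.0, 'width': 85.51431094453413} 18.700000000000003
```
joint 1 = 1.042 with TCP at y -581... yaw .46. fine.

View pics/top0.png

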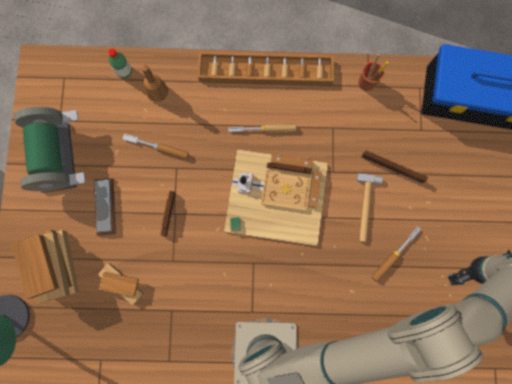

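View pics/side0.png

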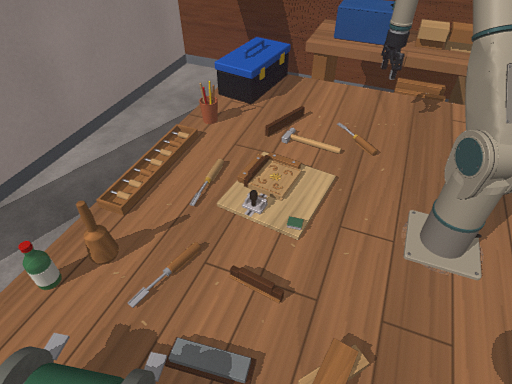

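The top picture shows the board at about (230–327, 150–245), the jaw knob near (243,180), the loose rail (about 48 px long) at (168,213), and the longer side rail at (394,167). The side view agrees. Next I'll convert these to coarse positions.

Create h.py:
```python
from cell import ctrl
import numpy as np, cv2
from scipy.spatial.transform import Rotation as R
def pose():
    s=ctrl.read_state(); return np.array(s["eef_pos"]),R.from_euler("xyz",s["tool_rot"]).as_matrix()
def K(c): return np.array([[c["fx"],0,c["cx"]],[0,c["fy"],c["cy"]],[0,0,1]])
def cam(name,P=None):
    "K, camera-to-world rotation, camera centre"
    c=ctrl.calibration(name)
    if name=="wrist":
        p,r=P; H=c["hand_eye"]; return K(c),r@H[:3,:3],p+r@H[:3,3]
    r=cv2.Rodrigues(c["rvec"])[0].T; return K(c),r,-r@c["tvec"]
def ray(C,uv,z):
    k,r,o=C; d=r@np.linalg.inv(k)@np.array([uv[0],uv[1],1.]); return o+d*(z-o[2])/d[2]
def proj(C,X):
    k,r,o=C; q=k@(r.T@(np.asarray(X,float)-o)); return q[:2]/q[2]
def totool(d):
    "world shift -> tool axes"
    return pose()[1].T@np.asarray(d,float)
def grab(name,fn):
    P=pose(); im=ctrl.get_image(name); cv2.imwrite(fn,im)
    np.savez(fn[:-4]+".npz",p=P[0],r=P[1]); return im,cam(name,P)
def load(fn):
    d=np.load(fn[:-4]+".npz"); return cv2.imread(fn),cam("wrist",(d["p"],d["r"]))
```

Run:
```python
from h import *
C=cam("top")
for n,uv,z in[("board nl",(226,233),18),("nr",(319,244),18),("fr",(328,162),18),("fl",(236,151),18),("knob",(243,180),85),("rail far",(172,192),40),("rail near",(166,235),40),("side far",(363,153),40),("side near",(425,180),40),("tin",(235,225),35)]:print(n,ray(C,uv,z).round())
C=cam("side")
for n,uv in[("rail a",(232,268)),("rail b",(283,297))]:print(n,ray(C,uv,40).round())
print(pose())
```

```text
board nl [402. 144.  18.]
nr [ 371. -181.   18.]
fr [ 666. -214.   18.]
fl [698. 118.  18.]
knob [579.  89.  85.]
rail far [539. 336.  40.]
rail near [389. 349.  40.]
side far [ 697. -336.   40.]
side near [ 604. -554.   40.]
tin [429. 113.  35.]
rail a [539. 347.  40.]
rail b [382. 378.  40.]
(array([ 289.99710399, -581.10649628,  230.48775036]), array([[ 8.94806196e-01,  4.46454169e-01, -7.39290275e-04],
       [ 4.46454781e-01, -8.94804883e-01,  1.53327816e-03],
       [ 2.30178784e-05, -1.70204647e-03, -9.99998551e-01]]))
```

Call:
inch_along --offsets "38.5 -31 0 0 0 0 85;38.5 -31 0 0 0 0 85;38.5 -31 0 0 0 0 85;38.5 -31 0 0 0 0 85;38.5 -31 0 0 0 0 85;38.5 -31 0 0 0 0 85;38.5 -31 0 0 0 0 85;38.5 -31 0 0 0 0 85;38.5 -31 0 0 0 0 85;38.5 -31 0 0 0 0 85;38.5 -31 0 0 0 0 85;38.5 -31 0 0 0 0 85"

```text
clock: 1.3
eef_pos: [537.9, -40.6, 231.2]
tool_rot: [-3.142, 0.0, 0.463]
force: [0.6, -0.4, -0.5]
width: 85.1
gripper_force: 0.0
```

Call:
inch_along --offsets "0 0 0 0 0 0.14 85;0 0 0 0 0 0.14 85;0 0 0 0 0 0.14 85;0 0 0 0 0 0.138 85;0 0 0 0 0 0 85;0 0 0 0 0 0 85;0 0 0 0 0 0 85"

```text
clock: 2.0
eef_pos: [537.5, -42.5, 231.2]
tool_rot: [-3.141, 0.0, -0.093]
force: [0.5, 0.1, 0.2]
width: 85.0
gripper_force: 0.0
```

Run:
```python
from h import *
grab("wrist","pics/w1.png")
```

```text
(no output)
```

View pics/w1.png

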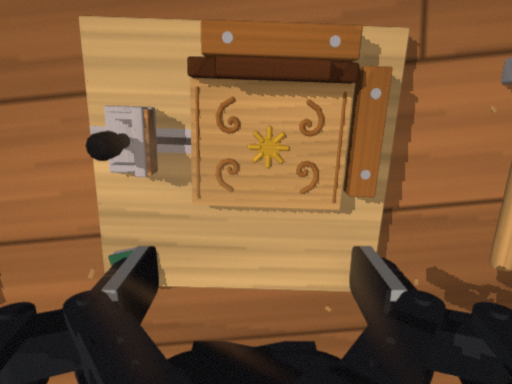

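The wrist view shows the board corners at about (81,17), (409,29) and (380,291). The end stop (orange) runs along the top, and the fence is at x≈350–390. The tray is at (192–355, 80–208), with the jaw at (107–155, 106–176), the knob at (105,145) and the tin at lower left. I'll enlarge it to read the edges.

Run:
```python
from h import *
im,C=load("pics/w1.png")
cv2.imwrite("pics/w1z.png",cv2.resize(im[0:295,70:420],None,fx=2,fy=2,interpolation=cv2.INTER_CUBIC))
```

```text
(no output)
```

View pics/w1z.png

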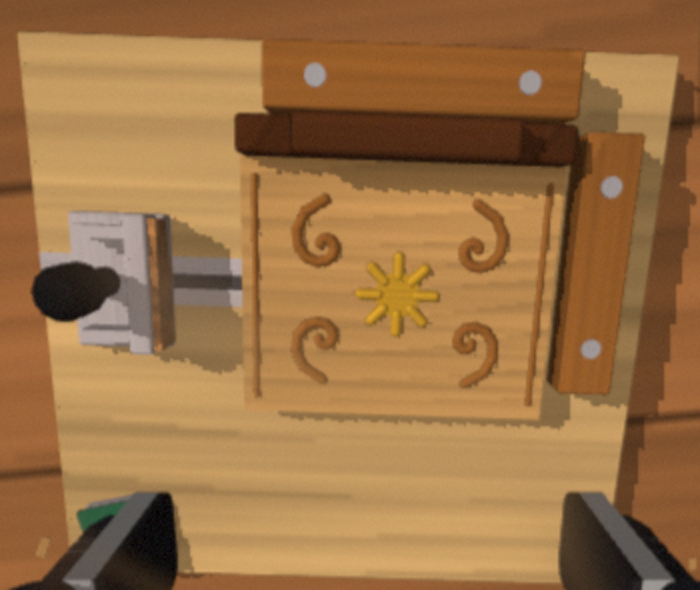

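The crop gives board corners at (20,33) and (678,57), fence outer top corners (643,135) and (609,393), and the cork strip at x≈148–170, y 215–350. The knob top is at (65,291), and the tray's lip edge runs from (247,408) to (541,418).

Run:
```python
from h import *
im,C=load("pics/w1.png")
g=lambda x,y,z: ray(C,(70+x/2,y/2),z)
fl,fr=g(20,33,18),g(678,57,18)
print("board fl fr",fl.round(1),fr.round(1),np.linalg.norm(fl-fr))
d=fl-fr; yaw=np.arctan2(-d[0],d[1]); 
fa,fb=g(643,135,44),g(609,393,44); d=fa-fb; print("fence",fa,fb,np.linalg.norm(d),np.arctan2(d[1],d[0]),"board yaw",yaw)
d=fr-g(612,583,18);print("right edge",np.linalg.norm(d),np.arctan2(d[1],d[0]))
ex=np.array([np.cos(yaw),np.sin(yaw),0]);ey=np.array([-ex[1],ex[0],0])
o=(fl+fr)/2-150*ex-35*ey;o[2]=0;print("origin",o)
B=lambda p:np.round([(p-o)@ex,(p-o)@ey,p[2]],1)
for n,x,y,z in[("stop fl",264,41,44),("stop fr",584,52,44),("fence far out",643,135,44),("fence near out",609,393,44),("fence far in",589,133,44),("tray near l",247,408,38),("tray near r",541,418,38),("railtop fl",236,114,66),("railtop fr",578,124,66),("tray left far",244,160,38),("cork top far",148,215,48),("cork top near",150,350,48),("corkR far",160,215,48),("cork low far",172,215,18),("knob top",65,291,90),("knob top",65,291,73),("tin",150,497,35),("near edge",300,573,18),("nr",612,583,18)]:print(n,B(g(x,y,z)))
```

```text
board fl fr [704.3 113.4  18. ] [ 663.2 -209.9   18. ] 325.87707000342454
fence [ 626.75824133 -182.8338971    44.        ] [ 500.10494777 -167.74137254   44.        ] 127.54936717212543 -0.11860480159258198 board yaw -0.1262507791387904
right edge 296.702819034628 -0.10131871176908208
origin [530.550661   -64.04564921   0.        ]
stop fl [144.8  73.8  44. ]
stop fr [145.1 -73.3  44. ]
fence far out [ 110.4 -105.7   44. ]
fence near out [ -17.1 -106.7   44. ]
fence far in [110.4 -80.   44. ]
tray near l [-33.8  85.7  38. ]
tray near r [-34.1 -74.   38. ]
railtop fl [110.6  83.   66. ]
railtop fr [111.5 -67.8  66. ]
tray left far [93.3 85.  38. ]
cork top far [ 65.9 130.1  48. ]
cork top near [ -1. 133.  48.]
corkR far [ 66.1 124.3  48. ]
cork low far [ 65.6 127.2  18. ]
knob top [ 33.7 154.4  90. ]
knob top [ 31.3 162.3  73. ]
tin [-89.7 142.3  35. ]
near edge [-146.1   58.5   18. ]
nr [-146.6 -135.3   18. ]
```

Call:
inch_along --offsets "0 0 0 0 0 0.027 0;6.4 -45.7 0 0 0 0 0;6.4 -45.7 0 0 0 0 0;6.4 -45.7 0 0 0 0 0;6.4 -45.7 0 0 0 0 0;0 0 0 0 0 0 0;0 0 0 0 0 0 0;0 0 0 0 0 0 0"

```text
clock: 2.85
eef_pos: [585.1, 134.2, 231.2]
tool_rot: [3.14, 0.0, -0.124]
force: [0.3, -0.6, 1.0]
width: -0.1
gripper_force: 0.0
```

Call:
inch_along --offsets "0 0 41 0 0 0 0;0 0 41 0 0 0 0;0 0 41 0 0 0 0;0 0 42 0 0 0 0;0 0 0 0 0 0 0;0 0 0 0 0 0 0"

```text
clock: 3.45
eef_pos: [585.4, 134.2, 66.7]
tool_rot: [3.141, 0.001, -0.124]
force: [0.6, -0.1, 0.3]
width: -0.0
gripper_force: 0.0
```

Run:
```python
from h import *
print(ctrl.read_state()["force"])
grab("wrist","pics/w2.png")
```

```text
[ 0.60784612 -0.1027961   0.29319964]
```

View pics/w2.png

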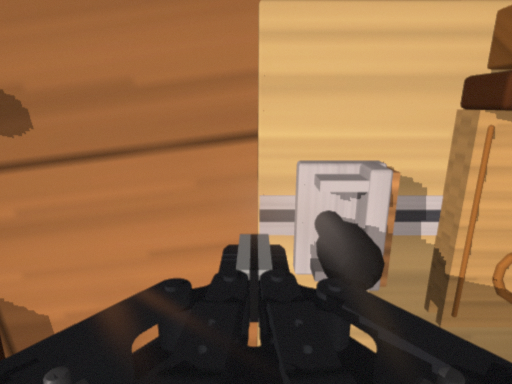

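The closed fingers are at (255,240), to the left of the knob at (350,255). The board's left edge (u=258) is vertical, so tool yaw equals board yaw (−0.124). I'll start pushing.

Run:
```python
from h import *
im,C=load("pics/w2.png")
print(proj(C,(579.3,89.3,90)),proj(C,(579.3,89.3,73)))
print(ray(C,(350,248),90),ray(C,(258,150),18),pose()[0])
```

```text
[361.91636643 279.40287131] [350.11474005 260.1799887 ]
[594.04240846  93.54802648  90.        ] [627.48634943 125.62642335  18.        ] [586.62308197 134.87240387  68.12014379]
```

Call:
inch_along --offsets "0 5 0 0 0 0 0;0 5 0 0 0 0 0;0 4 0 0 0 0 0;0 4 0 0 0 0 0;0 3 0 0 0 0 0"

```text
clock: 4.0
eef_pos: [583.4, 116.4, 67.2]
tool_rot: [-3.139, -0.002, -0.122]
force: [-0.0, 4.8, 2.7]
width: 0.0
gripper_force: 2.6
```

Call:
inch_along --offsets "0 4 0 0 0 0 0;0 4 0 0 0 0 0;0 4 0 0 0 0 0;0 4 0 0 0 0 0;0 4 0 0 0 0 0"

```text
clock: 4.5
eef_pos: [581.0, 97.6, 67.0]
tool_rot: [-3.138, -0.002, -0.12]
force: [0.1, 5.0, 4.6]
width: -0.2
gripper_force: 2.7
```

Call:
inch_along --offsets "0 4 0 0 0 0 0;0 4 0 0 0 0 0;0 4 0 0 0 0 0;0 4 0 0 0 0 0;0 2 0 0 0 0 0"

```text
clock: 5.0
eef_pos: [578.7, 79.1, 67.0]
tool_rot: [-3.139, -0.001, -0.121]
force: [0.3, 6.0, 4.0]
width: -0.1
gripper_force: 2.6
```

Call:
inch_along --offsets "0 2 0 0 0 0 0;0 2 0 0 0 0 0;0 2 0 0 0 0 0"

```text
clock: 5.3
eef_pos: [578.1, 74.1, 66.9]
tool_rot: [-3.138, -0.001, -0.12]
force: [0.1, 6.4, 4.8]
width: 0.0
gripper_force: 3.6
```

Call:
inch_along --offsets "0 2 0 0 0 0 0;0 1 0 0 0 0 0;0 1 0 0 0 0 0"

```text
clock: 5.6
eef_pos: [577.6, 70.3, 66.9]
tool_rot: [-3.138, -0.001, -0.12]
force: [1.2, 9.1, 4.1]
width: -0.0
gripper_force: 4.8
```

Call:
inch_along --offsets "0 1 0 0 0 0 0;0 1 0 0 0 0 0;0 0 0 0 0 0 0"

```text
clock: 5.9
eef_pos: [577.6, 70.2, 66.9]
tool_rot: [-3.136, -0.002, -0.119]
force: [0.8, 10.6, 3.5]
width: 0.0
gripper_force: 5.3
```

Call:
inch_along --offsets "0 1 0 0 0 0 0;0 1 0 0 0 0 0;0 0 0 0 0 0 0"

```text
clock: 6.2
eef_pos: [577.5, 70.1, 67.0]
tool_rot: [-3.134, -0.002, -0.118]
force: [1.0, 13.5, 3.0]
width: -0.2
gripper_force: 6.9
```

Call:
inch_along --offsets "0 1.5 0 0 0 0 0;0 1.5 0 0 0 0 0;0 1.5 0 0 0 0 0;0 1.5 0 0 0 0 0;0 0 0 0 0 0 0"

```text
clock: 6.7
eef_pos: [577.5, 69.9, 67.1]
tool_rot: [-3.128, -0.003, -0.114]
force: [3.0, 23.0, 2.0]
width: -0.1
gripper_force: 11.8
```

Call:
inch_along --offsets "0 1 0 0 0 0 0;0 1 0 0 0 0 0;0 0 0 0 0 0 0;0 0 0 0 0 0 0"

```text
clock: 7.1
eef_pos: [577.4, 69.8, 67.2]
tool_rot: [-3.126, -0.003, -0.113]
force: [2.0, 26.6, 2.9]
width: -0.4
gripper_force: 13.5
```

Call:
inch_along --offsets "0 -20 0 0 0 0 0;0 -20 0 0 0 0 0;0 -20 0 0 0 0 0;0 0 -41 0 0 0 0;0 0 -41 0 0 0 0;0 0 -41 0 0 0 0;0 0 -41 0 0 0 0;0 0 0 0 0 0 85;0 0 0 0 0 0 85"

```text
clock: 8.0
eef_pos: [582.8, 114.1, 231.0]
tool_rot: [3.141, -0.001, -0.123]
force: [0.2, -0.2, -2.2]
width: 28.3
gripper_force: 0.0
```

```bash
python3 -c "
from h import *
grab('wrist','pics/w3.png')"
```

Call:
inch_along --offsets "-26 -33 0 0 0 0 85;-26 -33 0 0 0 0 85;-26 -33 0 0 0 0 85;-26 -33 0 0 0 0 85;-26 -33 0 0 0 0 85;-26 -33 0 0 0 0 85;0 0 0 0 0 0 85;0 0 0 0 0 0 85"

```text
clock: 8.85
eef_pos: [450.5, 330.6, 228.5]
tool_rot: [3.139, 0.002, -0.119]
force: [1.0, -0.9, 0.8]
width: 84.6
gripper_force: 0.0
```

Run:
```python
from h import *
a,_=grab("wrist","pics/w4.png")
b=cv2.imread("pics/w3.png")
cv2.imwrite("pics/w34.png",cv2.resize(np.hstack([a[:,:],b[:,180:]]),None,fx=.948,fy=.948,interpolation=cv2.INTER_AREA))
```

```text
(no output)
```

View pics/w34.png

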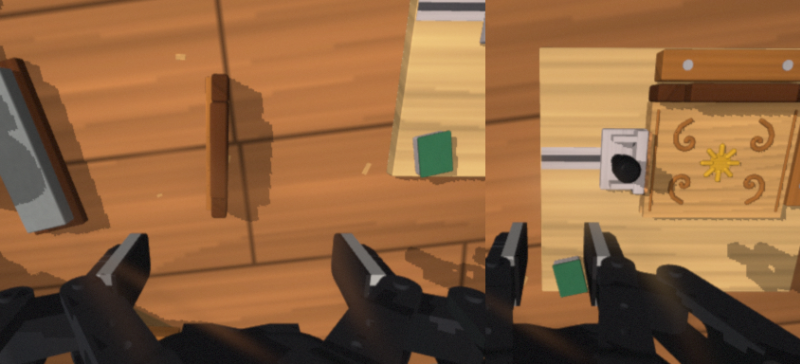

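Run:
```python
from h import *
a,C=load("pics/w4.png")
z=cv2.resize(a[65:240,195:300],None,fx=3.4,fy=3.4,interpolation=cv2.INTER_CUBIC)
s=cv2.imread("pics/side0.png")[255:305,220:295]
s=cv2.resize(s,None,fx=5.5,fy=5.5,interpolation=cv2.INTER_CUBIC)
o=np.zeros((z.shape[0],z.shape[1]+s.shape[1],3),np.uint8);o[:,:z.shape[1]]=z;o[:s.shape[0],z.shape[1]:]=s
print(o.shape);cv2.imwrite("pics/z4.png",np.clip(o*1.5,0,255))
```

```text
(595, 769, 3)[ WARN:0@0.081] global loadsave.cpp:1063 imwrite_ Unsupported depth image for selected encoder is fallbacked to CV_8U.
```

View pics/z4.png

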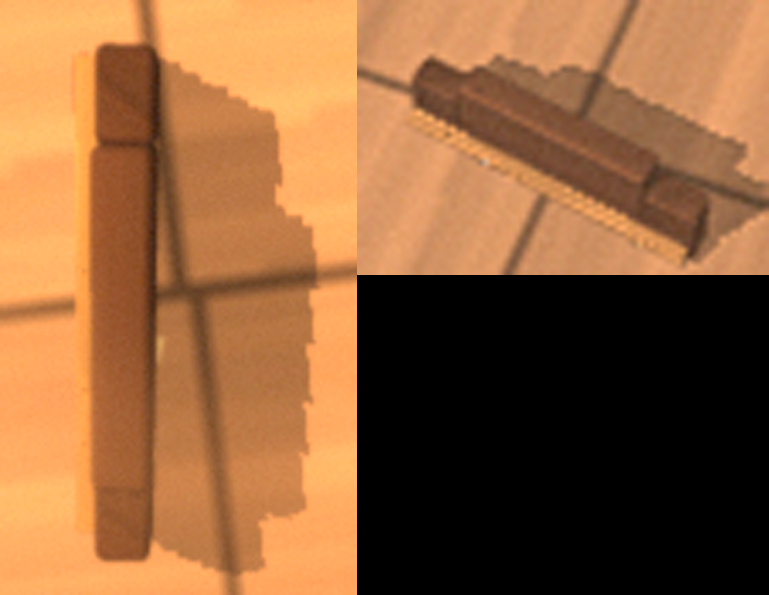

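The clamp picture shows the jaw closed against the tray. The rail's pale tongue is on its left side in the wrist view, towards world +y, and the side view confirms that. The crop puts the end tops at (96–156,45) and (98–150,558), and the middle top at x 92–152, y 147–487.

Run:
```python
from h import *
a,C=load("pics/w4.png")
g=lambda x,y,z: ray(C,(195+x/3.4,65+y/3.4),z)
f,n=g(126,45,36),g(124,558,36); L,Rr=g(92,317,48),g(152,317,48)
mf,mn=g(122,147,48),g(122,487,48)
print(f,n,np.linalg.norm(f-n)); print(mf,mn,np.linalg.norm(mf-mn)); print("thick",np.linalg.norm(L-Rr),(L+Rr)/2)
for a_,b in((f,n),(mf,mn)):
    d=a_-b; print("mid",(a_+b)/2,"axis",np.arctan2(d[1],d[0]))
tf,tn=g(79,52,13),g(76,533,13);d=tf-tn;print("tongue",tf,tn,np.linalg.norm(d),np.arctan2(d[1],d[0]))
s=ctrl.read_state();print(s["eef_pos"],s["tool_rot"],s["qpos"].round(2))
im,C=load("pics/w3.png")
q=lambda u,v,z: ray(C,(180+(u-485)/.948,v/.948),z)
print(q(655,215,38),q(785,220,38),q(540,48,18),q(650,103,38),"knob",q(627,170,90))
```

```text
[544.51085138 339.29014664  36.        ] [388.713536   361.55538964  36.        ] 157.38025455842947
[516.81778708 343.52386769  48.        ] [416.67925566 357.51422713  48.        ] 101.11110538376813
thick 17.673405449773718 [468.87557193 350.22129906  48.        ]
mid [466.61219369 350.42276814  36.        ] axis -0.14195041828575464
mid [466.74852137 350.51904741  48.        ] axis -0.1388115559784044
tongue [545.92769136 355.05388902  13.        ] [390.871784   379.45046028  13.        ] 156.96345784419546 -0.15606105823438943
[451.60726569 329.1967022  228.7797818 ] [ 3.13837838e+00  1.46848441e-03 -1.22312261e-01] [-0.78  0.5   0.15  1.78 -0.09  0.87 -2.28]
[507.23695949   5.31786886  38.        ] [ 482.30863384 -145.38156607   38.        ] [704.65617449 114.37872696  18.        ] [634.37625957   6.06065532  38.        ] knob [578.36406778  45.36409189  90.        ]
```

Call:
inch_along --offsets "0 0 0 0 0 -0.15 85;0 0 0 0 0 -0.15 85;0 0 0 0 0 -0.15 85;0 0 0 0 0 -0.15 85;0 0 0 0 0 -0.15 85;0 0 0 0 0 -0.15 85;0 0 0 0 0 -0.15 85;0 0 0 0 0 -0.15 85;0 0 0 0 0 -0.15 85;0 0 0 0 0 -0.15 85;0 0 0 0 0 -0.15 85;0 0 0 0 0 -0.15 85"

```text
clock: 10.1
eef_pos: [453.1, 327.9, 229.4]
tool_rot: [-3.141, 0.002, 1.68]
force: [0.2, -0.2, -0.8]
width: 85.3
gripper_force: 0.0
```

Call:
inch_along --offsets "0 0 0 0 0 -0.15 85;0 0 0 0 0 -0.15 85;0 0 0 0 0 -0.15 85;0 0 0 0 0 -0.15 85;0 0 0 0 0 -0.15 85;0 0 0 0 0 -0.15 85;0 0 0 0 0 -0.15 85;0 0 0 0 0 -0.15 85;0 0 0 0 0 -0.12 85;0 0 0 0 0 0 85;0 0 0 0 0 0 85"

```text
clock: 11.2
eef_pos: [452.8, 328.8, 229.6]
tool_rot: [-3.14, -0.001, 2.992]
force: [-0.2, -0.1, -0.3]
width: 85.1
gripper_force: 0.0
```

Run:
```python
from h import *
s=ctrl.read_state();print(s["qpos"].round(2),s["tool_rot"])
print(totool(np.array([466,351,27])-pose()[0]))
```

```text
[-0.22  0.58 -0.71  1.76  0.45  0.97  0.31] [-3.14033293e+00 -5.82950609e-04  2.99235693e+00]
[ -9.91198359  24.16320385 202.5887639 ]
```

Call:
inch_along --offsets "-10 24 0 0 0 -0.006 85;0 0 50 0 0 0 85;0 0 50 0 0 0 85;0 0 50 0 0 0 85;0 0 30 0 0 0 85;0 0 22 0 0 0 85;0 0 0 0 0 0 85;0 0 0 0 0 0 85"

```text
clock: 12.0
eef_pos: [465.5, 352.7, 28.5]
tool_rot: [-3.141, 0.0, 3.002]
force: [0.2, 0.5, 0.7]
width: 84.8
gripper_force: 0.0
```

Call:
inch_along --offsets "0 0 0 0 0 0 15;0 0 0 0 0 0 10;0 0 0 0 0 0 10;0 0 0 0 0 0 10;0 0 0 0 0 0 10;0 0 0 0 0 0 10;0 0 0 0 0 0 10"

```text
clock: 12.7
eef_pos: [465.7, 353.0, 28.9]
tool_rot: [3.141, 0.001, 3.004]
force: [0.2, -1.1, 6.2]
width: 16.9
gripper_force: 59.5
```

Run:
```python
from h import *
s=ctrl.read_state();print(s["qpos"].round(2),s["tool_rot"])
grab("wrist","pics/w5.png")
```

```text
[-0.38  0.87 -0.51  1.84  0.7   0.62  0.11] [3.14116775e+00 7.97591495e-04 3.00362756e+00]
```

View pics/w5.png

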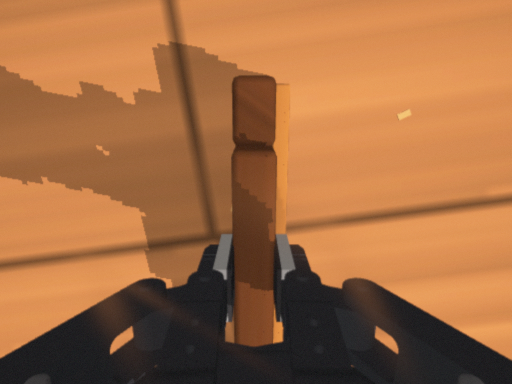

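The rail is gripped square: its sides are vertical in the image, with the tongue on the right (tool +y). The visible +y end is at row 76 and the shoulder at about row 150. Next I'll work out the rail's offset along the tool.

Run:
```python
from h import *
d=np.load("pics/w5.npz");im,C=load("pics/w5.png")
T=lambda p:(d["r"].T@(p-d["p"])).round(1)
print("end",T(ray(C,(254,76),36)),"shoulder",T(ray(C,(254,151),48)))
print("faces z48",T(ray(C,(234,180),48)),T(ray(C,(276,180),48)),"tongue tip",T(ray(C,(290,200),13)), T(ray(C,(288,86),13)))
# refined board fence estimate from w3 and w1: tray near edge line
for f in("w1","w3"):
    im,C=load(f"pics/{f}.png"); print(f,C[2].round(1))
```

```text
end [78.1 -0.6 -7.1] shoulder [ 50.3  -0.6 -19.1]
faces z48 [ 39.   -8.4 -19.1] [ 39.    7.9 -19.1] tongue tip [20.5 17.7 15.9] [75.5 15.2 15.9]
w1 [604.6 -47.9 373.7]
w3 [649.6 106.8 373.6]
```

Call:
inch_along --offsets "0 0 -10 0 0 0 10;0 0 -30 0 0 0 10;0 0 -50 0 0 0 10;0 0 -50 0 0 0 10;0 0 -40 0 0 0 10;0 0 0 0 0 0 10"

```text
clock: 13.35
eef_pos: [467.3, 355.9, 214.5]
tool_rot: [3.133, 0.007, 3.004]
force: [0.9, 0.9, -0.9]
width: 16.8
gripper_force: 58.7
```

Call:
inch_along --offsets "0 0 0 0 0 0.15 10;0 0 0 0 0 0.15 10;0 0 0 0 0 0.15 10;0 0 0 0 0 0.15 10;0 0 0 0 0 0.15 10;0 0 0 0 0 0.15 10;0 0 0 0 0 0.15 10;0 0 0 0 0 0.15 10;0 0 0 0 0 0.15 10;0 0 0 0 0 0.15 10;0 0 0 0 0 0.056 10;0 0 0 0 0 0 10"

```text
clock: 14.55
eef_pos: [464.7, 352.5, 207.7]
tool_rot: [-3.141, 0.001, 1.448]
force: [-0.4, -0.3, -0.4]
width: 16.8
gripper_force: 58.7
```

Run:
```python
from h import *
print(totool(np.array([447.4,-52.3,pose()[0][2]])-pose()[0]),ctrl.read_state()["qpos"].round(2))
```

```text
[-403.87087899   32.36691227    0.52319652] [-0.53  0.57 -0.27  1.73  0.19  0.87 -1.  ]
```

Call:
inch_along --offsets "-25 2 0 0 0 0 10;-40 3.3 0 0 0 0 10;-45 3.6 0 0 0 0 10;-45 3.6 0 0 0 0 10;-45 3.6 0 0 0 0 10;-45 3.6 0 0 0 0 10;-45 3.6 0 0 0 0 10;-45 3.6 0 0 0 0 10;-40 3 0 0 0 0 10;-29 2 0 0 0 0 10;0 0 0 0 0 0 10;0 0 0 0 0 0 10"

```text
clock: 15.75
eef_pos: [447.1, -52.3, 208.1]
tool_rot: [-3.141, -0.0, 1.447]
force: [-0.8, 0.6, -0.6]
width: 16.3
gripper_force: 58.7
```

Call:
inch_along --offsets "0 0 45 0 0 0 10;0 0 45 0 0 0 10;0 0 30 0 0 0 10;0 0 20 0 0 0 10;0 0 0 0 0 0 10;0 0 0 0 0 0 10"

```text
clock: 16.35
eef_pos: [447.6, -50.5, 68.5]
tool_rot: [-3.141, -0.001, 1.45]
force: [-0.0, 0.4, -0.6]
width: 17.0
gripper_force: 58.8
```

Run:
```python
from h import *
print(ctrl.read_state()["force"])
grab("wrist","pics/w6.png")
```

```text
[-0.01294555  0.36887215 -0.60279812]
```

View pics/w6.png

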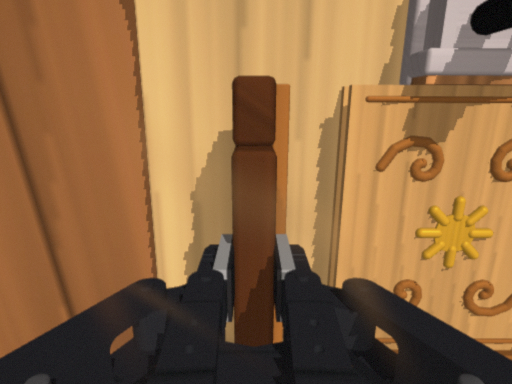

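The rail hangs parallel to the tray's open end. The tray's near-left top corner is at about (350,87), the rail end is at row 76, and the board's near edge is on the left, from (137,0) to (157,280). I'll measure the edges numerically.

Run:
```python
from h import *
im,C=load("pics/w6.png");d=np.load("pics/w6.npz")
T=lambda p:(d["r"].T@(p-d["p"])).round(1)
g=cv2.GaussianBlur(im,(3,3),0).astype(int)
print("row profiles around tray near edge")
for v in(110,140,170,200):print(v,[tuple(g[v,u]) for u in range(330,358,2)])
print("col profiles tray left edge")
for u in(360,390):print(u,[(v,tuple(g[v,u])) for v in range(70,100,2)])
print("rail end col",[(v,tuple(g[v,254])) for v in range(68,84,1)])
h=cv2.Canny(cv2.cvtColor(im,cv2.COLOR_BGR2GRAY),40,100)
for v in(20,60,100,140,180,220): print(v,[int(u) for u in np.where(h[v,100:370])[0]+100])
```

```text
row profiles around tray near edge
110 [(np.int64(110), np.int64(173), np.int64(219)), (np.int64(111), np.int64(175), np.int64(220)), (np.int64(93), np.int64(146), np.int64(186)), (np.int64(79), np.int64(124), np.int64(157)), (np.int64(78), np.int64(123), np.int64(157)), (np.int64(59), np.int64(96), np.int64(126)), (np.int64(54), np.int64(91), np.int64(124)), (np.int64(66), np.int64(113), np.int64(153)), (np.int64(62), np.int64(107), np.int64(145)), (np.int64(49), np.int64(83), np.int64(113)), (np.int64(81), np.int64(139), np.int64(187)), (np.int64(97), np.int64(167), np.int64(223)), (np.int64(97), np.int64(167), np.int64(223)), (np.int64(96), np.int64(163), np.int64(221))]
140 [(np.int64(77), np.int64(120), np.int64(153)), (np.int64(79), np.int64(122), np.int64(155)), (np.int64(78), np.int64(124), np.int64(157)), (np.int64(77), np.int64(121), np.int64(154)), (np.int64(56), np.int64(92), np.int64(121)), (np.int64(59), np.int64(97), np.int64(131)), (np.int64(68), np.int64(114), np.int64(154)), (np.int64(60), np.int64(100), np.int64(136)), (np.int64(54), np.int64(90), np.int64(123)), (
[... 3550 characters left out ...]
p.int64(169))), (76, (np.int64(51), np.int64(85), np.int64(125))), (77, (np.int64(33), np.int64(59), np.int64(100))), (78, (np.int64(28), np.int64(52), np.int64(95))), (79, (np.int64(28), np.int64(52), np.int64(95))), (80, (np.int64(28), np.int64(52), np.int64(94))), (81, (np.int64(28), np.int64(51), np.int64(93))), (82, (np.int64(26), np.int64(50), np.int64(91))), (83, (np.int64(26), np.int64(49), np.int64(91)))]
20 [126, 127, 128, 136]
60 [135, 139]
100 [137, 143, 232, 276, 290, 337, 340, 343, 348, 350, 365]
140 [139, 146, 216, 233, 275, 289, 319, 337, 340, 344, 347]
180 [144, 149, 196, 231, 276, 287, 316, 334, 337, 341, 344]
220 [146, 147, 153, 193, 232, 276, 286, 315, 332, 334, 338, 340]
```

Run:
```python
from h import *
im,C=load("pics/w6.png");d=np.load("pics/w6.npz")
T=lambda u,v,z:(d["r"].T@(ray(C,(u,v),z)-d["p"])).round(2)
print("near top edge",[T(*p,38) for p in((350.3,110),(347.3,140),(344.7,170),(342.3,200))])
print("near face bottom",[T(*p,18) for p in((340,110),(337,140),(334.5,170),(332,200))])
print("tray left",T(360,84.5,38),T(390,84.5,38))
print("rail end",T(254,75.3,75.6),"tongue end",T(283,86,52.6),"tongue tip edge",[T(*p,52.6) for p in((290,100),(289,140),(287,180),(286,220))])
print("board near",[T(*p,18) for p in((143,100),(146,140),(149,180),(153,220))])
print(pose()[0])
```

```text
near top edge [array([64.56, 50.51, 30.49]), array([49.23, 50.15, 30.48]), array([33.13, 49.99, 30.47]), array([16.19, 49.93, 30.45])]
near face bottom [array([64.22, 50.32, 50.49]), array([47.11, 49.77, 50.48]), array([29.15, 49.49, 50.46]), array([10.25, 49.2 , 50.45])]
tray left [77.02 54.42 30.5 ] [77.02 69.56 30.49]
rail end [78.4   0.91 -7.08] tongue end [75.58 14.32 15.91] tongue tip edge [array([69.35, 17.75, 15.91]), array([50.78, 17.82, 15.89]), array([30.94, 17.4 , 15.88]), array([ 9.71, 17.46, 15.86])]
board near [array([ 69.76, -62.54,  50.54]), array([ 47.11, -62.85,  50.52]), array([ 22.92, -63.18,  50.51]), array([ -2.96, -62.9 ,  50.49])]
[448.14667984 -50.92867433  69.04581811]
```

Call:
inch_along --offsets "0 0 10 0 0 0.004 10;0 0 6 0 0 0 10;0 0 3 0 0 0 10;0 0 0 0 0 0 10;0 0 0 0 0 0 10"

```text
clock: 16.9
eef_pos: [447.4, -52.1, 49.4]
tool_rot: [-3.142, 0.0, 1.444]
force: [-0.7, -0.5, -0.7]
width: 16.9
gripper_force: 58.8
```

Call:
inch_along --offsets "0 0 1 0 0 0 10;0 0 1 0 0 0 10;0 0 0 0 0 0 10"

```text
clock: 17.2
eef_pos: [447.4, -52.1, 47.3]
tool_rot: [3.142, -0.0, 1.444]
force: [0.0, -0.4, -0.5]
width: 17.1
gripper_force: 58.8
```

Call:
inch_along --offsets "0 0 0.5 0 0 0 10;0 0 0.5 0 0 0 10;0 0 0 0 0 0 10"

```text
clock: 17.5
eef_pos: [447.5, -52.0, 46.9]
tool_rot: [3.141, 0.0, 1.444]
force: [-1.2, -0.5, 6.7]
width: 16.6
gripper_force: 59.9
```

Run:
```python
from h import *
im,C=grab("wrist","pics/w7.png");d=np.load("pics/w7.npz")
T=lambda u,v,z:(d["r"].T@(ray(C,(u,v),z)-d["p"])).round(2)
g=cv2.GaussianBlur(im,(3,3),0).astype(int).sum(2)
def edge(a): k=np.abs(np.diff(a)); return k.argmax(),k.max()
for u in(345,350,355,360,365,370,380,390,400):print("col",u,edge(g[60:110,u]), g[70:100:2,u])
print("rail end",[edge(g[60:90,u]) for u in(245,254,263)]," tongue end",[ (u,g[76:96,u]) for u in (281,284,287)])
for v in(110,140,170,200):
    print(v,"tongue..tray",g[v,278:350].tolist())
```

```text
col 345 (np.int64(39), np.int64(23)) [494 496 498 499 499 501 499 500 502 502 502 501 499 484 472]
col 350 (np.int64(24), np.int64(52)) [505 504 506 505 507 503 500 468 369 343 330 327 321 312 306]
col 355 (np.int64(41), np.int64(53)) [500 502 502 501 490 404 368 388 399 405 414 434 442 450 462]
col 360 (np.int64(18), np.int64(19)) [498 498 499 498 473 440 427 410 392 372 357 341 329 309 297]
col 365 (np.int64(17), np.int64(49)) [502 502 502 485 392 378 396 404 413 431 443 459 459 463 466]
col 370 (np.int64(17), np.int64(11)) [504 501 502 500 479 474 472 474 474 472 471 471 468 468 469]
col 380 (np.int64(35), np.int64(32)) [495 496 497 485 444 435 439 440 440 446 437 388 353 396 443]
col 390 (np.int64(37), np.int64(89)) [476 474 476 469 446 443 444 443 442 440 375 329 274 228 373]
col 400 (np.int64(37), np.int64(45)) [320 320 322 342 406 413 411 414 412 409 359 331 274 213 283]
rail end [(np.int64(15), np.int64(104)), (np.int64(15), np.int64(112)), (np.int6
[... 1216 characters left out ...]
8, 331, 360, 418, 457, 466, 470, 472, 472, 473, 474, 477, 479, 481, 482, 485, 485, 483, 480, 476, 471, 466, 467, 470, 475, 480, 487, 493, 497, 498, 496, 495, 495, 495, 496, 494, 489, 465, 416, 377, 365, 356, 342, 332, 330, 329, 326, 327, 329, 329, 332, 334, 336, 338, 340, 343, 348, 351, 350, 328, 280, 241, 241, 276, 311]
200 tongue..tray [297, 305, 310, 315, 320, 325, 328, 329, 355, 406, 442, 449, 450, 453, 457, 458, 458, 460, 464, 467, 470, 474, 475, 472, 467, 462, 460, 459, 457, 459, 465, 473, 480, 483, 483, 485, 486, 486, 486, 486, 485, 482, 481, 472, 438, 385, 346, 335, 334, 334, 334, 334, 334, 331, 331, 334, 336, 338, 341, 343, 344, 347, 349, 347, 323, 274, 238, 249, 290, 320, 328, 328]
```

Run:
```python
from h import *
im,C=load("pics/w7.png");d=np.load("pics/w7.npz")
T=lambda u,v,z:(d["r"].T@(ray(C,(u,v),z)-d["p"])).round(2)
print("tray left",T(370,77.5,38),T(390,77.2,38))
print("rail end",T(254,75.5,54),"tongue end",T(284,83.8,31))
```

```text
tray left [78.76 51.89  8.9 ] [78.88 60.66  8.9 ]
rail end [78.33  0.91 -7.13] tongue end [76.54 14.76 15.88]
```

Call:
inch_along --offsets "0.3 0 -0.6 0 0 0 10;0 4 0 0 0 0 10;0 6 0 0 0 0 10;0 6 0 0 0 0 10;0 6 0 0 0 0 10;0 4 0 0 0 0 10;0 2 0 0 0 0 10;0 0 0 0 0 0 10"

```text
clock: 18.35
eef_pos: [475.7, -55.3, 46.9]
tool_rot: [3.141, -0.0, 1.444]
force: [-1.0, 0.1, 2.4]
width: 16.9
gripper_force: 59.2
```

Run:
```python
from h import *
im,C=grab("wrist","pics/w8.png");d=np.load("pics/w8.npz")
T=lambda u,v,z:(d["r"].T@(ray(C,(u,v),z)-d["p"])).round(2)
g=cv2.GaussianBlur(im,(3,3),0).astype(int).sum(2)
print("rail end",g[70:84,254],"tongue end",g[78:92,284])
for u in range(322,350,6):print(u,g[70:92,u])
for v in(110,140,170,200):print(v,g[v,280:330].tolist())
```

```text
rail end [445 445 445 442 413 334 236 178 163 161 160 158 157 155] tongue end [474 475 475 474 461 424 370 331 315 310 310 310 311 311]
322 [482 482 484 484 484 484 480 467 447 434 431 433 433 433 433 433 434 435
 433 424 392 353]
328 [476 477 475 475 475 476 473 463 446 432 428 428 429 430 430 429 429 431
 429 419 389 352]
334 [459 459 461 461 460 461 457 445 428 417 414 413 412 413 411 410 412 412
 410 399 373 343]
340 [310 311 312 312 311 312 318 340 379 401 406 406 408 406 405 405 406 408
 408 400 374 343]
346 [323 321 321 320 320 321 331 363 410 440 446 446 445 445 447 445 446 447
 446 434 401 357]
110 [308, 306, 305, 308, 310, 311, 314, 310, 297, 297, 316, 334, 337, 316, 276, 269, 290, 286, 283, 338, 416, 457, 466, 467, 466, 462, 456, 453, 448, 444, 438, 434, 431, 429, 433, 438, 440, 440, 438, 435, 435, 435, 437, 437, 437, 435, 433, 433, 430, 425]
140 [310, 313, 314, 315, 316, 315, 293, 254, 256, 301, 333, 336, 318, 286, 275, 289, 283, 291, 357, 430, 461, 467, 469, 469, 464, 458, 454, 450, 444, 439, 434, 433, 437, 441, 442, 445, 443, 440, 439, 441, 441, 442, 442, 439, 437, 436, 433, 430, 425, 421]
170 [311, 313, 313, 314, 316, 315, 305, 300, 318, 335, 336, 317, 286, 279, 292, 287, 294, 359, 426, 456, 462, 461, 461, 460, 459, 456, 451, 445, 441, 439, 438, 441, 446, 449, 449, 448, 443, 440, 440, 439, 438, 438, 438, 436, 433, 431, 425, 420, 412, 404]
200 [289, 294, 300, 308, 312, 303, 296, 312, 329, 331, 319, 295, 289, 299, 298, 307, 361, 419, 443, 448, 451, 450, 448, 445, 441, 438, 435, 433, 429, 424, 419, 413, 414, 422, 432, 437, 438, 439, 439, 438, 438, 439, 436, 431, 425, 421, 415, 405, 396, 390]
```

Run:
```python
from h import *
im,C=load("pics/w8.png");d=np.load("pics/w8.npz")
T=lambda u,v,z:(d["r"].T@(ray(C,(u,v),z)-d["p"])).round(2)
print("tray left",T(328,77.8,38),"rail",T(254,75.3,54),"tongue",T(284,83.8,31),"near edge",T(299,110,38),T(298.2,140,38),T(297,170,38),T(296.2,200,38))
```

```text
tray left [78.65 33.46  8.96] rail [78.41  0.91 -7.06] tongue [76.55 14.77 15.95] near edge [64.94 21.21  8.95] [51.52 21.34  8.95] [37.41 21.29  8.95] [22.57 21.43  8.94]
```

Call:
inch_along --offsets "0 2 0 0 0 0 10;0 2 0 0 0 0 10;0 2 0 0 0 0 10;0 0 0 0 0 0 10"

```text
clock: 18.8
eef_pos: [481.7, -56.1, 46.9]
tool_rot: [3.141, -0.0, 1.444]
force: [-0.8, -0.1, 3.1]
width: 16.6
gripper_force: 59.2
```

Call:
inch_along --offsets "0 1 0 0 0 0 10;0 1 0 0 0 0 10;0 1 0 0 0 0 10;0 0 0 0 0 0 10"

```text
clock: 19.2
eef_pos: [484.3, -56.4, 46.9]
tool_rot: [3.141, -0.0, 1.444]
force: [-1.8, 0.7, 4.0]
width: 16.9
gripper_force: 59.4
```

Call:
inch_along --offsets "0 1 0 0 0 0 10;0 0.5 0 0 0 0 10;0 0 0 0 0 0 10"

```text
clock: 19.5
eef_pos: [485.8, -56.6, 46.9]
tool_rot: [3.141, -0.0, 1.444]
force: [-2.1, 1.3, 4.1]
width: 17.0
gripper_force: 59.5
```

Call:
inch_along --offsets "0 0.5 0 0 0 0 10;0 0.5 0 0 0 0 10;0 0 0 0 0 0 10"

```text
clock: 19.8
eef_pos: [486.7, -56.8, 46.9]
tool_rot: [3.142, 0.0, 1.444]
force: [-1.9, 0.0, 4.8]
width: 16.3
gripper_force: 59.6
```

Call:
inch_along --offsets "0 0.5 0 0 0 0 10;0 0.5 0 0 0 0 10;0 0 0 0 0 0 10"

```text
clock: 20.1
eef_pos: [487.4, -56.9, 46.9]
tool_rot: [-3.141, 0.0, 1.444]
force: [-2.8, 1.0, 4.5]
width: 16.6
gripper_force: 59.6
```

Call:
inch_along --offsets "0 0.5 0 0 0 0 10;0 0.5 0 0 0 0 10;0 0 0 0 0 0 10"

```text
clock: 20.4
eef_pos: [487.4, -56.9, 46.9]
tool_rot: [-3.139, 0.0, 1.444]
force: [-3.7, 1.3, 7.2]
width: 16.7
gripper_force: 59.9
```

Call:
inch_along --offsets "0 0.7 0 0 0 0 10;0 0.7 0 0 0 0 10;0 0 0 0 0 0 10"

```text
clock: 20.7
eef_pos: [487.6, -56.9, 46.9]
tool_rot: [-3.137, 0.001, 1.445]
force: [-6.5, 1.6, 10.2]
width: 17.0
gripper_force: 60.3
```

Call:
inch_along --offsets "0 0.7 0 0 0 0 10;0 0.7 0 0 0 0 10;0 0 0 0 0 0 10"

```text
clock: 21.0
eef_pos: [487.7, -56.9, 46.9]
tool_rot: [-3.135, 0.001, 1.445]
force: [-9.8, 2.1, 13.0]
width: 16.9
gripper_force: 60.7
```

Call:
inch_along --offsets "0 0.8 -0.4 0 0 0 10;0 0.5 -0.3 0 0 0 10;0 0 0 0 0 0 10;0 0 0 0 0 0 10"

```text
clock: 21.4
eef_pos: [490.1, -57.2, 47.0]
tool_rot: [-3.137, 0.001, 1.445]
force: [-5.9, 1.9, 2.6]
width: 16.9
gripper_force: 59.3
```

Run:
```python
from h import *
s=ctrl.read_state();print(s["force"],s["torque"],s["eef_pos"])
im,C=grab("wrist","pics/w9.png");d=np.load("pics/w9.npz")
T=lambda u,v,z:(d["r"].T@(ray(C,(u,v),z)-d["p"])).round(2)
g=cv2.GaussianBlur(im,(3,3),0).astype(int).sum(2)
print("rail end",g[70:84,254])
for u in range(282,310,6):print(u,g[70:92,u])
for v in(90,110,140,170,200):print(v,g[v,266:296].tolist())
z=cv2.resize(im[40:240,190:390],None,fx=2.9,fy=2.9,interpolation=cv2.INTER_CUBIC);cv2.imwrite("pics/z9.png",z)
```

```text
[-5.92592241  1.86045447  2.63399862] [0.30600203 1.37399371 0.14150116] [490.09421253 -57.2392007   46.98499482]
rail end [466 467 467 465 437 351 243 178 163 162 159 157 156 155]
282 [491 491 492 494 494 493 491 479 463 451 447 446 446 446 446 446 449 449
 447 445 446 446]
288 [477 479 479 479 480 480 476 463 444 432 428 428 428 428 429 430 430 430
 430 429 428 428]
294 [482 485 485 484 484 484 480 469 450 437 434 433 431 434 433 432 433 433
 431 415 373 338]
300 [474 474 474 474 474 472 469 460 447 436 433 432 433 432 432 431 430 431
 431 413 375 342]
306 [457 457 456 456 457 457 453 445 432 421 417 416 416 418 419 417 415 415
 415 402 369 337]
90 [155, 159, 157, 151, 146, 142, 135, 134, 173, 275, 393, 452, 463, 461, 455, 450, 446, 440, 435, 430, 427, 425, 428, 434, 434, 418, 393, 379, 373, 375]
110 [153, 152, 151, 151, 147, 143, 136, 135, 192, 315, 420, 460, 467, 463, 456, 451, 447, 442, 436, 430, 427, 430, 434, 438, 439, 439, 435, 434, 436, 437]
140 [132, 134, 134, 135, 132, 129, 135, 188, 302, 410, 457, 464, 462, 458, 455, 449, 443, 439, 435, 432, 433, 437, 442, 444, 443, 440, 438, 438, 438, 437]
170 [167, 169, 172, 174, 171, 164, 161, 158, 156, 183, 279, 392, 448, 454, 451, 449, 442, 436, 433, 435, 440, 442, 443, 443, 442, 439, 439, 440, 437, 436]
200 [205, 206, 209, 212, 209, 206, 205, 203, 212, 268, 364, 424, 432, 427, 426, 427, 426, 422, 415, 409, 406, 405, 410, 419, 425, 430, 430, 430, 430, 431]
```

View pics/z9.png

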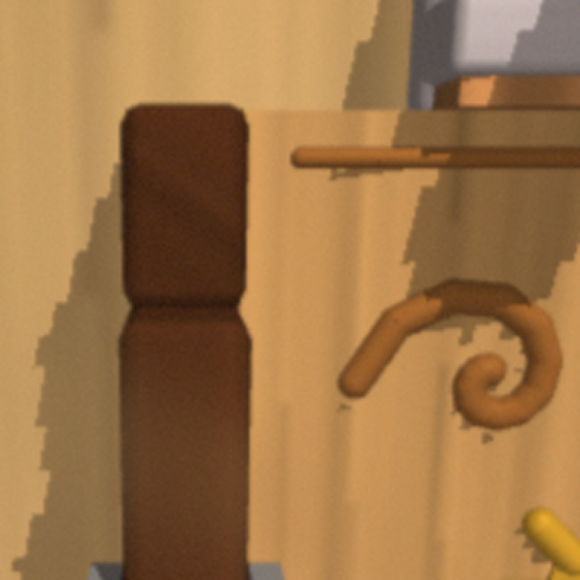

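The crop shows the rail against the tray with its end level (rail end at row ~105, tray side at ~110, closer to the camera). There's no visible gap, but the tool jumped 2.4 mm when I lifted. I'll check whether the tray slid, using feature matching.

Create m.py:
```python
from h import *
import sys
def track(fa,fb,X,z,h=14):
    "world shift between two pictures of the patch at world X, height z"
    a,Ca=load(fa);b,Cb=load(fb)
    u,v=proj(Ca,X).round().astype(int)
    t=a[v-h:v+h+1,u-h:u+h+1]
    r=cv2.matchTemplate(b,t,cv2.TM_CCOEFF_NORMED);_,s,_,(x,y)=cv2.minMaxLoc(r)
    c=r[y,x-1:x+2];dx=(c[0]-c[2])/(2*(c[0]+c[2]-2*c[1])); c=r[y-1:y+2,x];dy=(c[0]-c[2])/(2*(c[0]+c[2]-2*c[1]))
    return (ray(Cb,(x+h+dx,y+h+dy),z)-ray(Ca,(u,v),z)).round(2)[:2],round(float(s),3),(u,v)
```

Run:
```python
from m import *
o=np.array([531.5,-64.3,0]);ex=np.array([.9923,-.1237,0]);ey=np.array([.1237,.9923,0])
_,C=load("pics/w8.png")
for n,uv,z in(("scroll",(372,148),41),("flower",(420,220),41),("jaw corner",(383,60),30),("board?",(395,77),40)):
    X=ray(C,uv,z)
    for f in("w7","w6"):
        print(n,f,track("pics/w8.png",f"pics/{f}.png",X,z))
    print(n,track("pics/w8.png","pics/w9.png",X,z))
for f in("w7","w8","w9"):print(np.load(f"pics/{f}.npz")["p"])
```

```text
scroll w7 (array([-0.42,  0.08]), 0.972, (np.int64(372), np.int64(148)))
scroll w6 (array([-0.51,  0.  ]), 0.905, (np.int64(372), np.int64(148)))
scroll (array([ 0.66, -0.51]), 0.912, (np.int64(372), np.int64(148)))
flower w7 (array([-0.42,  0.01]), 0.974, (np.int64(420), np.int64(220)))
flower w6 (array([-0.24,  0.42]), 0.911, (np.int64(420), np.int64(220)))
flower (array([ 2.62, -0.34]), 0.986, (np.int64(420), np.int64(220)))
jaw corner w7 (array([ 3.11, -0.4 ]), 0.976, (np.int64(383), np.int64(60)))
jaw corner w6 (array([ 1.75, -0.15]), 0.969, (np.int64(383), np.int64(60)))
jaw corner (array([-1.53,  0.17]), 0.973, (np.int64(383), np.int64(60)))
board? w7 (array([ 1.26, -0.17]), 0.98, (np.int64(395), np.int64(77)))
board? w6 (array([ 1.36, -0.59]), 0.829, (np.int64(395), np.int64(77)))
board? (array([-0.67,  0.07]), 0.96, (np.int64(395), np.int64(77)))
[447.46389856 -52.03870723  46.88681411]
[475.73828367 -55.32505883  46.92604357]
[490.09421253 -57.2392007   46.98499482]
```

Call:
inch_along --offsets "0 0.6 0 0 0 0 10;0 0.6 0 0 0 0 10;0 0 0 0 0 0 10"

```text
clock: 21.75
eef_pos: [490.3, -57.3, 47.0]
tool_rot: [-3.135, 0.001, 1.445]
force: [-7.3, 3.3, 4.4]
width: 16.5
gripper_force: 59.7
```

Call:
inch_along --offsets "0 0.6 0 0 0 0 10;0 0.6 0 0 0 0 10;0 0 0 0 0 0 10"

```text
clock: 22.05
eef_pos: [490.8, -57.3, 47.0]
tool_rot: [-3.133, 0.001, 1.445]
force: [-8.8, 2.3, 7.9]
width: 16.7
gripper_force: 59.9
```

```bash
python3 -c "
from h import *
grab('wrist','pics/w10.png')
from m import *
_,C=load('pics/w9.png');b,C8=load('pics/w8.png')
X=ray(C8,(420,220),41)
print(proj(C,X))
for dx,dy in((0,0),(-30,20),(20,-20),(-10,10)):
  Y=X+[dx,dy,0]; print(track('pics/w8.png','pics/w7.png',Y,41),track('pics/w8.png','pics/w9.png',Y,41),track('pics/w8.png','pics/w10.png',Y,41))
"
```

```text
[390.50316971 220.1873547 ]
(array([-0.42,  0.01]), 0.974, (np.int64(420), np.int64(220))) (array([ 2.62, -0.34]), 0.986, (np.int64(420), np.int64(220))) (array([ 3.27, -0.46]), 0.975, (np.int64(420), np.int64(220)))
(array([-0.54, -0.39]), 0.941, (np.int64(356), np.int64(188))) (array([ 2.69, -0.1 ]), 0.903, (np.int64(356), np.int64(188))) (array([ 3.13, -3.01]), 0.925, (np.int64(356), np.int64(188)))
(array([-52.01,  81.01]), 0.445, (np.int64(460), np.int64(253))) (array([ 2.63, -0.29]), 0.962, (np.int64(460), np.int64(253))) (array([ 3.34, -0.38]), 0.951, (np.int64(460), np.int64(253)))
(array([-0.83,  0.04]), 0.95, (np.int64(399), np.int64(203))) (array([ 2.79, -0.43]), 0.972, (np.int64(399), np.int64(203))) (array([ 3.41, -0.54]), 0.965, (np.int64(399), np.int64(203)))
```

Call:
inch_along --offsets "0 0.6 -0.3 0 0 0 10;0 0.6 -0.1 0 0 0 10;0 0 0 0 0 0 10"

```text
clock: 22.4
eef_pos: [490.8, -57.3, 47.0]
tool_rot: [-3.131, 0.001, 1.445]
force: [-10.7, 1.7, 5.5]
width: 16.6
gripper_force: 59.7
```

Call:
inch_along --offsets "0 0.6 0 0 0 0 10;0 0.6 0 0 0 0 10;0 0 0 0 0 0 10"

```text
clock: 22.7
eef_pos: [490.8, -57.3, 47.0]
tool_rot: [-3.129, 0.002, 1.445]
force: [-12.4, 3.1, 7.9]
width: 16.6
gripper_force: 60.1
```

Call:
inch_along --offsets "0 0 0 -0.006 0 0 10;0 0 0 -0.006 0 0 10;0 0 0 0 0 0 10;0 0 0 0 0 0 10"

```text
clock: 23.1
eef_pos: [490.7, -57.3, 46.9]
tool_rot: [-3.141, 0.002, 1.445]
force: [-11.5, 1.8, 8.3]
width: 16.8
gripper_force: 60.1
```

```bash
python3 -c "
from h import *
print(ctrl.read_state()['torque'])"
```

```text
[0.71843014 2.76248655 0.13861857]
```

Call:
inch_along --offsets "0 0.2 0 0 0 0 10;0 0 0 0 0 0 10;0 0 0 0 0 0 10;0 0 0 0 0 0 10;0 0 0 0 0 0 10;0 0 0 0 0 0 10"

```text
clock: 23.7
eef_pos: [490.7, -57.4, 47.0]
tool_rot: [-3.141, 0.002, 1.445]
force: [-12.0, 3.3, 8.6]
width: 16.6
gripper_force: 60.2
```

Run:
```python
from m import *
im,C=grab("wrist","pics/w11.png");d=np.load("pics/w11.npz")
T=lambda u,v,z:(d["r"].T@(ray(C,(u,v),z)-d["p"])).round(2)
g=cv2.GaussianBlur(im,(3,3),0).astype(int).sum(2)
ve=70+np.interp(-310,-g[70:80,254],np.arange(10)); 
c=g[70:84,284:300].mean(1);vt=70+np.interp(-(c[2]+c[11])/2,-c[:12],np.arange(12))
print(ve,vt,"rail",T(254,ve,54),"tray",T(290,vt,38))
_,C8=load("pics/w8.png");X=ray(C8,(420,220),41)
print("tray shift",track("pics/w8.png","pics/w11.png",X,41))
for v in(90,110,140,170,200):
    k=np.abs(np.diff(g[v,268:285])); print(v,268+k.argmax(),end=" ")
```

```text
75.18181818181819 77.29074074074074 rail [78.44  0.91 -7.17] tray [78.85 16.72  8.81]
tray shift (array([ 3.28, -0.45]), 0.98, (np.int64(420), np.int64(220)))
90 275 110 274 140 274 170 275 200 275
```

```bash
python3 -c "
from cell import ctrl
print(ctrl.finish_job())"
```

```text
the job is handed in; nothing more can be done
None
```

The job is handed in at about 24 s: the jaw is shut on the tray (pushed to about 26 N) and the hand is holding the rail home at about 12 N, with its left end level with the tray side to about 0.4 mm; the tray slid about 3 mm forward as I pressed before holding firm.

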